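# Put the spatula away in the lidded utensil jar, leaning in the rim slot

## Robot

A 6-joint arm with a two-finger parallel gripper is mounted at the origin on a cart in front of the work surface, level with it; the furniture and walls round the work are solid. World frame = base frame: x ahead of the robot, y to its left, z up, the work surface at z = 0. Lengths are in m, angles in rad, forces in N, time in s.
With the tool pointing down it reaches from about 0.225 to 0.875 m from the base axis. Payload 3.4 kg.
Tool frame: the origin (TCP) lies midway between the tips of the shut fingers; the grasp point (between the pads) lies 19 mm behind it; x points along the fingers, y is the direction in which the jaws open and shut, and the axes are right-handed (so a half turn about x gives the same grasp; the last joint's range is limited). The gripper opens to 85 mm and grips with 20 to 120 N. Pads are 22 mm wide; open, the fingers measure 114 mm over their backs; the gripper's body (76 mm by 85 mm) begins 54 mm behind the grasp point. The pads swing forward as they close: fully open they stand 13 mm farther back than shut.
Start: joints at [-1.307, 0.276, 1.505, -0, 1.361, -0.121], TCP at [0.216, -0.533, 0.231] pointing down, gripper open.
Joint ranges: [-2.89, 2.89], [-0.75, 2.08], [0.22, 2.7], [-1.18, 4.32], [0.11, 2.71], [-2.7, 2.7]. Speed limits (rad/s): [2.57, 2.57, 3.14, 3.14, 3.14, 3.14].

## Interface

Orientations are given as a unit quaternion [w, x, y, z].
In Python, from workcell import arm gives the robot as it stands. Calls block until the motion is done:
- arm.movep(position, orientation): joint-space move of the TCP to a pose.
- arm.move_l(position, frame=None, speed=0.15): straight line of the TCP; frame=None keeps the orientation; speed is the mean speed in m/s.
- arm.move_joints(angles): joint-space move.
- arm.gripper_open() and arm.close_gripper(newtons=None): open the fingers fully, or close them until they stop; newtons is the grip in N (None keeps the last).
- arm.wait(seconds).
- arm.ik(position, orientation): joint angles nearest the present ones, or None.
- arm.read_state(): the state.
- arm.read_camera(name): name is "side" or "top" or "wrist"; returns the picture (420x560x3 uint8, red, green, blue); there is no depth.
- arm.get_calibration(name): a dict with "fx", "fy", "cx", "cy" (pixels), "extrinsics" (4x4, takes a point from camera to world coordinates). Camera axes: x right, y down, z forward; pixel columns grow to the right and rows downward; lengths in m; the calibration is good to about 2 mm. A picture is of the moment at which its call begins: read the wrist's pose just before it. get_calibration takes no time and is no camera call; for the wrist camera it gives the pose at the moment of the call.
A pose or a line that the arm cannot do raises arm.Unreachable and nothing moves.
- arm.finish_job(): hands the job in, once; it reports no verdict.
The state is a dict: "clock": time; "qpos": joint angles; "joint_vel": joint speeds; "joint_efforts": joint torques, N m; "ee_pos": TCP position; "tool_rot": TCP orientation; "contact_force": force on the tool from outside, world axes, zero at the start; "torque": the same for the moment, N m; "grip_width": finger opening in m.
Only numpy, scipy, OpenCV 4.12 (cv2) and the standard library are available. Lean on these libraries where they do the work, as an engineer would, in place of code of your own. Each camera call takes 0.05 s, during which the arm holds its last target. There are 200 camera calls.

## Task

Put the square-headed wooden spatula away: first lift the lid off the square steel jar and lay it flat, knob up, on the bare worktop. Then take the spatula out of the white stand, lower it handle end first to the bottom of the jar without dropping it, and leave it leaning in the slot in the jar's rim, head up. Leave the round-headed stirrer in the stand, and do not knock the jar or the things around it.

Things in the scene. Friction and masses are not known exactly. Their poses are not given: they have to be found in the camera images.
- jar: Open square steel jar, loose, 1.2 kg, standing on the worktop: 88 x 88 mm outside, 80 x 80 mm inside, 123 mm high, walls and floor 4 mm thick. One wall has a slot cut down from the rim (30 mm wide, 14 mm deep, middle of the wall). Origin: centre of its underside; z up; its own -x axis points from the centre to the slotted wall.
- jar_slot (a point): Middle of the bottom edge of the jar's slot: 42 mm from the jar's axis towards its -x side, 109 mm above the jar's underside. Axes as the jar's.
- lid: Loose steel lid, 0.15 kg: square plate 92 x 92 x 4 mm with a 70 x 70 x 6 mm locating pad under it (4 to 5 mm play all round in the jar) and a round knob 24 mm in diameter and 34 mm tall on top. At the start it sits on the jar. Origin: centre of the pad's underside; z up through the knob; 44 mm high in all. Laid on the worktop it rests on its pad.
- lid_knob (a point): On the lid's axis, 34 mm above the pad's underside: the place to grip the knob, 10 mm below its top.
- stand: Fixed white plastic stand, 64 x 176 x 70 mm (on an 84 x 196 mm foot plate 6 mm thick), with two upright round wells, 22 mm across and 60 mm deep, at its own y = -55 mm and +55 mm. Origin: centre of its underside; its y axis runs along its long side.
- spatula: The square-headed wooden spatula as a whole, 0.07 kg, 200 mm long, standing upright in one of the stand's wells, head up. Origin: centre of the lower end face of the handle; z along the tool to the head; x through the thickness of the head, y across its width.
- spatula_mid (a point): Centre of the spatula, half-way up: on its axis 100 mm above the lower end. Round straight handle 16 mm in diameter up to 135 mm, balance point about 100 mm. Axes as the spatula's.
- spatula_foot (a point): Centre of the lower end face of the spatula's handle.
- spatula_neck (a point): On the spatula's axis 122 mm from its lower end: the part of the handle that lies in the jar's slot when it leans there.
- spatula_head (a point): Centre of the spatula's flat square head, 175 mm from its lower end: 10 mm thick (along x), 42 mm wide (along y), 50 mm tall. The place to grip, across the thickness.
- stirrer: The other wooden tool, to be left alone, in the stand's other well: the same 200 mm length and handle, but a round disc head 48 mm in diameter and 10 mm thick. Origin: centre of its lower end.
- stirrer_mid (a point): Centre of the round-headed stirrer, 100 mm above its lower end.
- shaker: Steel shaker, 69 mm in diameter, 96 mm high, a bystander. Origin: centre of its underside.
- timer: Round kitchen timer, 62 mm in diameter, 54 mm high, a bystander. Origin: centre of its underside.
- bowl: Small steel bowl, 115 mm in diameter, 38 mm high, a bystander. Origin: centre of its underside.
There are look-alikes about, which are no part of the job. Leave any orange look-alike of the spatula alone.

How it is judged:
On the way, in this order (a step that is already met when the one before it is completed fails the run):
1. the lid has been laid flat on the worktop, knob up, and let go (height (world z) of lid below 0.012 m and angle between lid's own z axis and vertical below 0.1 rad and contact force between the fingers and lid below 0.1 N and linear speed of lid below 0.03 m/s), for 0.2 s.
2. the spatula's lower end has been lowered to within 30 mm of the jar's inner floor while still held (z of spatula_foot in the frame of jar below 0.034 m and x of spatula_foot in the frame of jar between -0.042 and 0.042 m and y of spatula_foot in the frame of jar between -0.042 and 0.042 m and contact force between the fingers and spatula above 0.3 N), for 0.06 s.
At the end, for the whole second after the job is handed in: Spatula at rest in the jar, head up, its lower end within 14 mm of the inner floor, its handle leaning in the rim slot (122 mm up it is within 12 mm sideways of the slot's middle); lid flat on the worktop, knob up, at rest; jar upright (z of spatula_foot in the frame of jar between -0.005 and 0.018 m and x of spatula_foot in the frame of jar between -0.042 and 0.042 m and y of spatula_neck in the frame of jar between -0.012 and 0.012 m and x of spatula_neck in the frame of jar below -0.025 m and x of spatula_head in the frame of jar below -0.034 m and angle between spatula's own z axis and vertical between 0.08 and 0.75 rad and linear speed of each of spatula, lid below 0.02 m/s and contact force between spatula and jar above 0.05 N and height (world z) of lid below 0.012 m and angle between lid's own z axis and vertical below 0.1 rad and angle between jar's own z axis and vertical below 0.05 rad); the robot touches nothing.
It fails at once if the jar is pushed more than 30 mm or tipped (distance of jar from where it was at the start of the episode above 0.03 m or angle between jar's own z axis and vertical above 0.2 rad).
It fails at once if the round-headed stirrer is taken out or knocked over (distance of stirrer_mid from where it was at the start of the episode above 0.03 m).
It fails at once if the shaker, the timer or the bowl is moved more than 30 mm (distance of any of shaker, timer, bowl from where it was at the start of the episode above 0.03 m).
It also fails if it takes over 56 s, if anything falls off the work surface, if the arm or the gripper's body presses on something with over 40 N, if the wrist force passes 120 N, or if a joint passes its speed limit or range.

## Working session

There is one attempt and no reset: what is moved stays moved. The work goes in short steps, each a Python script; the robot and the scene stay as the last script left them, time stands still between calls to the robot, and variables do not carry over. Pictures are saved under pics/ and viewed, about 8 in all and at most 12, crops included, and the job is handed in when it is done.

```bash
mkdir -p pics; ls; cat > h.py <<'E'
from workcell import arm
import numpy as np, cv2
from scipy.spatial.transform import Rotation as R
def snap(n,f):
    c=arm.get_calibration(n); im=arm.read_camera(n); cv2.imwrite(f'pics/{f}.png',im[:,:,::-1]); np.save(f'pics/{f}.npy',np.array([c['fx'],c['fy'],c['cx'],c['cy'],*np.array(c['extrinsics']).ravel()])); return im,c
def load(f):
    a=np.load(f'pics/{f}.npy'); return dict(fx=a[0],fy=a[1],cx=a[2],cy=a[3],extrinsics=a[4:].reshape(4,4))
def ray(c,u,v):
    E=np.array(c['extrinsics']); d=E[:3,:3]@np.array([(u-c['cx'])/c['fx'],(v-c['cy'])/c['fy'],1]); return E[:3,3],d/np.linalg.norm(d)
def onz(c,u,v,z):
    o,d=ray(c,u,v); return o+d*(z-o[2])/d[2]
def proj(c,p):
    E=np.linalg.inv(np.array(c['extrinsics'])); q=E[:3,:3]@np.array(p)+E[:3,3]; return np.array([c['fx']*q[0]/q[2]+c['cx'],c['fy']*q[1]/q[2]+c['cy']])
E
python3 - <<'E'
from h import *
ims=[]
for n in('top','side','wrist'):
    im,c=snap(n,n+'0'); ims.append(im); E=np.array(c['extrinsics']); print(n,c['fx'],E.round(3).tolist())
s=arm.read_state(); print(s['clock'],s['tool_rot'],s['ee_pos'],s['grip_width'])
E
```

```text
pics
top 513.4205085003468 [[0.006, -0.99, 0.141, 0.303], [-1.0, -0.007, -0.007, 0.036], [0.008, -0.141, -0.99, 1.607], [0.0, 0.0, 0.0, 1.0]]
side 514.3741771401676 [[-0.974, -0.092, 0.209, 0.125], [-0.227, 0.46, -0.858, 1.609], [-0.017, -0.883, -0.469, 0.987], [0.0, 0.0, 0.0, 1.0]]
wrist 376.3821844318557 [[0.374, -0.889, -0.262, 0.281], [-0.927, -0.359, -0.104, -0.505], [-0.001, 0.282, -0.959, 0.374], [0.0, 0.0, 0.0, 1.0]]
0.15 [-0.13470701 -0.6940222  -0.1357083   0.69409687] [ 0.21574279 -0.53256206  0.23062799] 0.08533902360352313
```

View pics/top0.png

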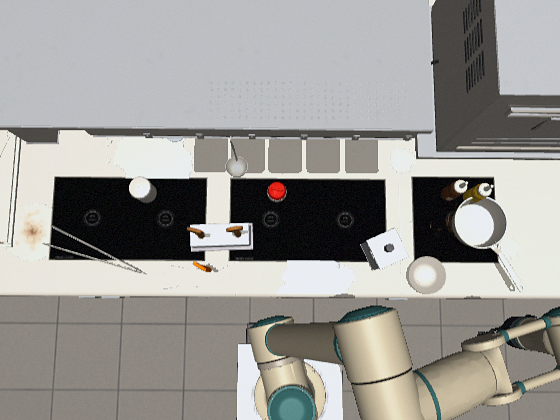

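View pics/side0.png

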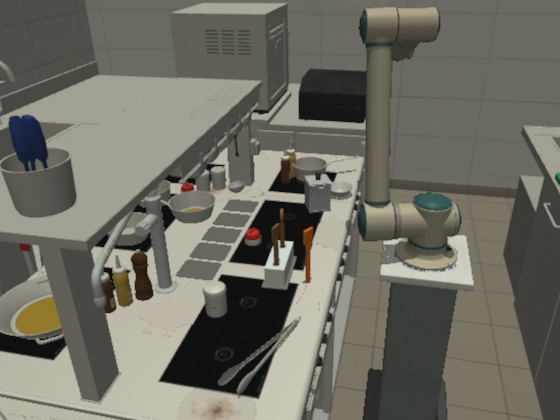

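The top view shows the lidded jar at (385,248), the stand at (220,236), the timer at (277,190), the bowl at (426,274) and the shaker at (142,189). The orange look-alike is at (205,266), which is (307,255) in the side view. I'll enlarge the tools and the jar to identify them.

```bash
python3 - <<'E'
from h import *
t=cv2.imread('pics/top0.png'); s=cv2.imread('pics/side0.png')
a=cv2.resize(t[212:282,180:260],(400,350),interpolation=cv2.INTER_CUBIC)
b=cv2.resize(t[220:290,350:430],(400,350),interpolation=cv2.INTER_CUBIC)
c=cv2.resize(s[200:295,250:325],None,fx=2.6,fy=2.6,interpolation=cv2.INTER_CUBIC)
d=cv2.resize(s[165:260,290:365],None,fx=2.6,fy=2.6,interpolation=cv2.INTER_CUBIC)
o=np.zeros((600,800,3),np.uint8); o[:350,:400]=a;o[:350,400:]=b
o[352:352+247,:195]=c[:247,:195]; o[352:352+247,400:595]=d[:247,:195]
cv2.imwrite('pics/crop1.png',o)
T=load('top0')
for n,(u,v,z) in dict(knob=(391,247,.16),stand1=(199,232,.19),stand2=(237,231,.19),timer=(277,190,.05),bowl=(426,274,.03)).items(): print(n,onz(T,u,v,z).round(3))
E
```

```text
knob [ 0.434 -0.283  0.16 ]
stand1 [0.47  0.257 0.19 ]
stand2 [0.473 0.151 0.19 ]
timer [0.619 0.042 0.05 ]
bowl [ 0.364 -0.417  0.03 ]
```

View pics/crop1.png

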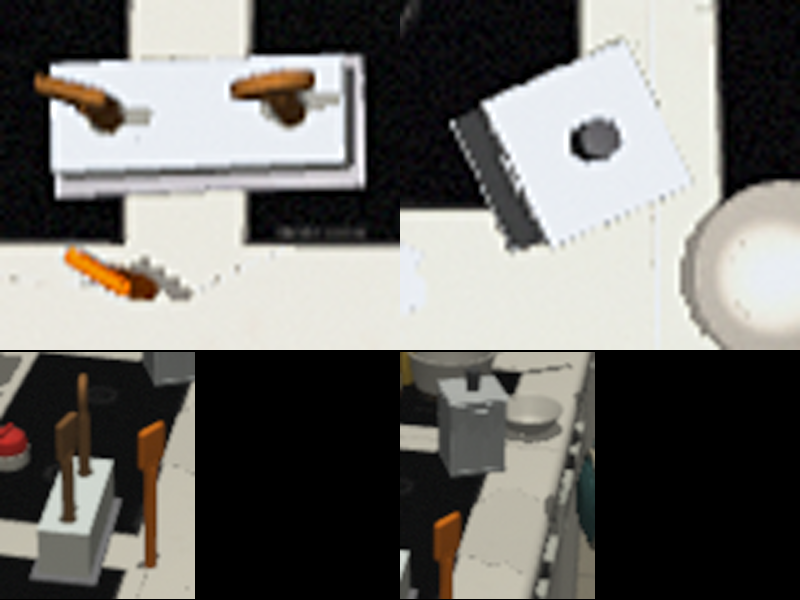

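The left tool, at (200,232) in the top view and (66,440) in the crop, is brown with a straight-edged square head, so it's the spatula. The right one at (237,231) has a rounded disc and is the stirrer, and the bright orange one outside the stand is the decoy. Next I'll go over the lid for a close look.

```bash
cat >> h.py <<'E'
def down(yaw):
    x=np.array([0,0,-1.]); y=np.array([np.cos(yaw),np.sin(yaw),0]); return quat(x,y)
def quat(x,y):
    return R.from_matrix(np.c_[x,y,np.cross(x,y)]).as_quat()[[3,0,1,2]]
def rect(im,sel,seed=None):
    n,l,s,c=cv2.connectedComponentsWithStats(sel.astype(np.uint8))
    k=l[int(seed[1]),int(seed[0])] if seed else 1+np.argmax(s[1:,4])
    cn,_=cv2.findContours((l==k).astype(np.uint8),cv2.RETR_EXTERNAL,cv2.CHAIN_APPROX_NONE); return max(cn,key=cv2.contourArea)
E
python3 - <<'E'
from h import *
s=arm.read_state(); M=R.from_quat(np.array(s['tool_rot'])[[1,2,3,0]]).as_matrix(); print(M.round(2).tolist())
T=load('top0'); im=cv2.imread('pics/top0.png')
k=onz(T,389,247.6,.161); print('knob',k)
print('lid corners',[onz(T,350+(u-400)/5,220+v/5,.127).round(4).tolist() for u,v in((622,40),(692,183),(552,247),(482,103))])
y0=np.arctan2(M[1,1],M[0,1]); print('yaw',y0)
for dy in np.arange(-3,3.1,.5):
    q=arm.ik([k[0],k[1],.3],down(y0+dy)); print(round(y0+dy,2),None if q is None else np.round(q,2))
arm.movep([k[0]-.02,k[1],.30],down(y0+.0))
im,c=snap('wrist','w1'); print(arm.read_state()['clock'],c['extrinsics'][0][3],c['extrinsics'][1][3],proj(c,k))
E
```

```text
[[-0.0, 0.38, -0.93], [0.0, -0.93, -0.38], [-1.0, -0.0, -0.0]]
knob [ 0.43264791 -0.27671384  0.161     ]
lid corners [[0.493, -0.3011, 0.127], [0.41, -0.3396, 0.127], [0.3726, -0.2578, 0.127], [0.4556, -0.2189, 0.127]]
yaw -1.1860015261340502
-4.19 None
-3.69 None
-3.19 [-0.7   0.15  1.5  -0.    1.49  2.48]
-2.69 [-0.7   0.15  1.5  -0.    1.49  1.98]
-2.19 [-0.7   0.15  1.5  -0.    1.49  1.48]
-1.69 [-0.7   0.15  1.5   0.    1.49  0.98]
-1.19 [-0.7   0.15  1.5   0.    1.49  0.48]
-0.69 [-0.7   0.15  1.5  -0.    1.49 -0.02]
-0.19 [-0.7   0.15  1.5  -0.    1.49 -0.52]
0.31 [-0.7   0.15  1.5  -0.    1.49 -1.02]
0.81 [-0.7   0.15  1.5  -0.    1.49 -1.52]
1.31 [-0.7   0.15  1.5  -0.    1.49 -2.02]
1.81 [-0.7   0.15  1.5  -0.    1.49 -2.52]
1.45 0.4778407658362503 -0.24944295291881005 [300.3391886 175.9862884]
```

View pics/w1.png

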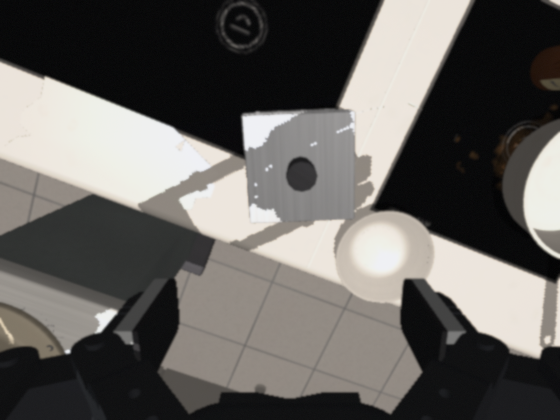

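The wrist view shows the knob at (302,174), against a prediction of (300,176), so they agree to about 1 mm. I'll lift the lid and lay it on the bare hob surface between the jar and the stand.

```bash
python3 - <<'E'
from h import *
c=load('w1'); k=onz(c,302,174,.161); print('knob wrist',k)
x,y=(k[0]+.4327)/2,(k[1]-.2775)/2
o=down(-1.137)
arm.movep([x,y,.20],o); arm.move_l([x,y,.132],speed=.08)
arm.close_gripper(50); s=arm.read_state(); print(s['grip_width'],s['contact_force'])
arm.move_l([x,y,.16],speed=.05); arm.move_l([x,y,.27],speed=.2)
s=arm.read_state(); print(s['grip_width'],s['contact_force'],s['clock'])
arm.movep([.46,-.05,.27],o); 
im,c=snap('wrist','w2')
arm.move_l([.46,-.05,.05],speed=.2); arm.move_l([.46,-.05,.022],speed=.05); print(arm.read_state()['contact_force'])
for z in(.019,.017,.015,.013):
    arm.move_l([.46,-.05,z],speed=.03); f=arm.read_state()['contact_force']; print(z,f)
    if f[2]>3: break
arm.gripper_open(); arm.move_l([.46,-.05,.12],speed=.2)
arm.movep([.36,-.13,.35],o)
im,c=snap('wrist','w3'); print(arm.read_state()['clock'],proj(c,[.4327,-.278,.123]))
snap('top','t3')
a=cv2.imread('pics/w3.png'); cv2.imwrite('pics/v3.png',np.hstack([a[:,:],cv2.resize(cv2.imread('pics/t3.png')[200:290,280:420],None,fx=1.7,fy=4.667)])[:, :800])
E
```

```text
knob wrist [ 0.43452151 -0.27729995  0.161     ]
0.022603231880579874 [-0.51001136  0.7389439   2.52057402]
0.022368275547696333 [-0.46886382  0.13997164 -1.5155178 ] 4.95
[-0.14822953 -0.06635494 -1.43462149]
0.019 [ 0.50018805  0.12438365 -0.70951125]
0.017 [ 0.11121683  0.51108007 -1.33937058]
0.015 [ 0.01869015 -0.1177809   4.25143453]
11.0083 [458.68419131 175.27081028]
```

View pics/v3.png

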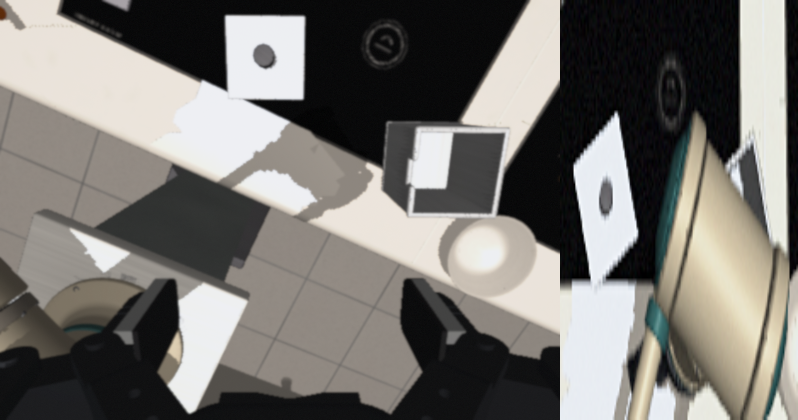

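The lid now lies flat at (264,57) with its knob up. The open jar's slot is in the left wall in this view, at (411,172). Next I'll look at the spatula from above.

```bash
python3 - <<'E'
from h import *
c=load('w3')
P=[onz(c,*p,.123) for p in((414,128),(508,128),(500,215),(408,216))]; print(np.round(P,4).tolist(),'ctr',np.mean(P,0)); print('slot',onz(c,410,172,.112), 'lid',onz(c,264,56,.044))
arm.movep([.40,.20,.42],down(-1.57))
im,c=snap('wrist','w4'); print(arm.read_state()['clock'],arm.read_state()['qpos'],proj(c,[.47,.257,.21]))
E
```

```text
[[0.4538, -0.2149, 0.123], [0.4913, -0.2963, 0.123], [0.4154, -0.3381, 0.123], [0.3751, -0.2536, 0.123]] ctr [ 0.4339125  -0.27571241  0.123     ]
slot [ 0.41509702 -0.23673047  0.112     ] lid [ 0.45810608 -0.05095205  0.044     ]
12.3917 [ 3.06617892e-01  2.70148752e-02  1.35967352e+00 -6.13685774e-04
  1.75592073e+00  1.87734795e+00] [226.41687228 105.35231593]
```

View pics/w4.png

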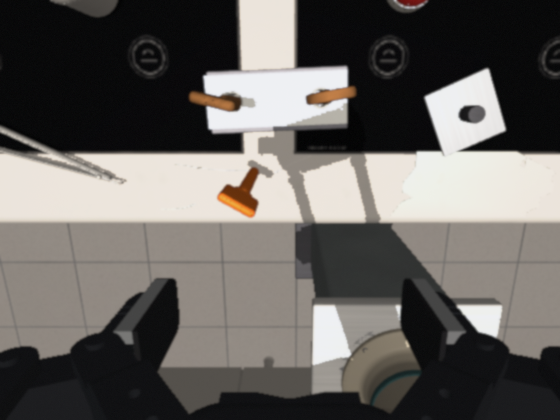

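The brown square-headed spatula is at left, with its head around (190–235, 95–107). The round stirrer head is at (335,95), and the orange decoy is in front at (240,195). I'll move closer over the spatula's head.

```bash
python3 - <<'E'
from h import *
arm.movep([.43,.25,.33],down(-1.57))
im,c=snap('wrist','w5'); p=proj(c,[.47,.257,.21]); print(arm.read_state()['clock'],p)
u,v=[int(round(t)) for t in p]; print(u-90,v-70)
x0=max(u-90,0);y0=max(v-70,0)
cv2.imwrite('pics/c5.png',cv2.resize(cv2.imread('pics/w5.png')[y0:y0+150,x0:x0+200],None,fx=4,fy=4,interpolation=cv2.INTER_CUBIC)); print(x0,y0)
E
```

```text
12.95 [279.30488911 150.81744407]
189 81
189 81
```

View pics/c5.png

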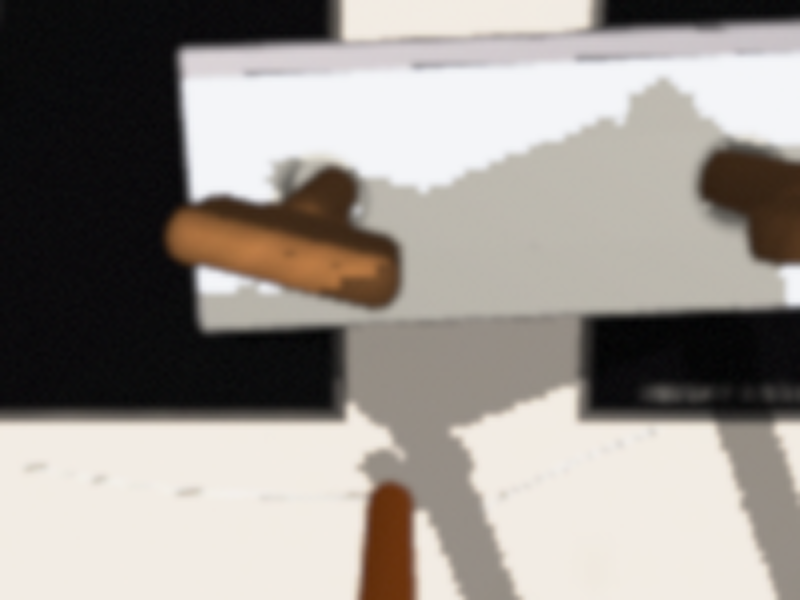

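```bash
python3 - <<'E'
from h import *
c=load('w5'); g=lambda u,v,z: onz(c,189+u/4,81+v/4,z)
h=g(282,254,.21); l=g(170,232,.21); r=g(396,275,.21); b=g(325,190,.075)
print('headtop',h,'len',np.linalg.norm(l-r),'yaw',np.arctan2(*(l-r)[[1,0]]),'shaft@.075',b)
for n,z in (('top0',.21),('side0',.21)): print(n, proj(load(n),h),proj(load(n),b))
yw=np.arctan2(*(l-r)[[1,0]])
for k in (-1,1):
  for p in ([h[0],h[1],.3],):
    q=arm.ik(p,down(yw+k*np.pi/2)); print(yw+k*np.pi/2,q)
E
```

```text
headtop [0.47435199 0.27064961 0.21      ] len 0.039566521633684376 yaw 1.3829083125665402 shaft@.075 [0.47701908 0.26954498 0.075     ]
top0 [192.84238593 229.42933769] [200.64538512 234.08722462]
side0 [275.64604029 225.46360478] [275.92237136 261.90211628]
-0.18788801422835633 [ 3.91076571e-01  2.01092627e-01  1.43875597e+00 -4.44089210e-16
  1.50174406e+00  5.78964585e-01]
2.953704639361437 [ 3.91076571e-01  2.01092627e-01  1.43875597e+00 -4.44089210e-16
  1.50174406e+00 -2.56262807e+00]
```

```bash
cat >> h.py <<'E'
C=np.array([.4338,-.2768,0]); th=.44
S=np.array([np.cos(th+np.pi/2),np.sin(th+np.pi/2),0]); N=np.array([np.cos(th),np.sin(th),0]); Z=np.array([0,0,1.])
def pose(al,L,m,sg=1,lat=0):
    "TCP pose with spatula axis at tilt al, foot backed off L along axis, axis m above slot contact"
    a=np.sin(al)*S+np.cos(al)*Z
    p=C+S*.040+Z*.109+(.008+m)*(-np.cos(al)*S+np.sin(al)*Z)+lat*N
    zf=.004+.008*np.sin(al); F=p-a*(p[2]-zf)/a[2]
    return F, F+a*(L+.156), quat(-a,sg*N)
E
python3 - <<'E'
from h import *
c=load('w4'); print('decoy',onz(c,238,207,.2),onz(c,222,195,.2),onz(c,255,212,.2))
for al in(.35,.45):
  for sg in(1,-1):
    for L in(.25,0):
        F,p,q=pose(al,L,.004,sg); print(al,sg,L,F.round(3),p.round(3),np.round(arm.ik(p,q),2) if arm.ik(p,q) is not None else None)
d=onz(c,238,207,.2)
x,y=.4743,.2706; o=down(-.188)
if d[0]<.40:
    arm.movep([x,y,.25],o); arm.move_l([x,y,.166],speed=.1)
    print(arm.read_state()['contact_force']); arm.close_gripper(60); s=arm.read_state(); print(s['grip_width'],s['contact_force'])
    arm.move_l([x,y,.24],speed=.12); arm.move_l([x,y,.40],speed=.25); s=arm.read_state(); print(s['grip_width'],s['contact_force'],s['clock'],s['qpos'])
E
```

```text
decoy [0.37264398 0.25169611 0.2       ] [0.38494212 0.26702487 0.2       ] [0.367442   0.23487579 0.2       ]
0.35 1 0.25 [ 0.438 -0.286  0.007] [ 0.379 -0.16   0.388] [-0.36 -0.16  1.66 -0.25  1.4  -0.78]
0.35 1 0 [ 0.438 -0.286  0.007] [ 0.415 -0.238  0.153] [-0.51  0.07  2.04 -0.29  0.76 -0.77]
0.35 -1 0.25 [ 0.438 -0.286  0.007] [ 0.379 -0.16   0.388] [-0.36 -0.16  1.66 -0.25  1.4   2.36]
0.35 -1 0 [ 0.438 -0.286  0.007] [ 0.415 -0.238  0.153] [-0.51  0.07  2.04 -0.29  0.76  2.37]
0.45 1 0.25 [ 0.443 -0.297  0.007] [ 0.368 -0.137  0.373] [-0.21 -0.21  1.76 -0.36  1.32 -0.61]
0.45 1 0 [ 0.443 -0.297  0.007] [ 0.414 -0.236  0.148] [-0.45  0.06  2.11 -0.46  0.66 -0.57]
0.45 -1 0.25 [ 0.443 -0.297  0.007] [ 0.368 -0.137  0.373] [-0.21 -0.21  1.76 -0.36  1.32  2.53]
0.45 -1 0 [ 0.443 -0.297  0.007] [ 0.414 -0.236  0.148] [-0.45  0.06  2.11 -0.46  0.66  2.57]
[0.31549775 0.94867848 0.22440643]
0.00953858554605086 [-0.34309736  0.03238713  0.86171137]
0.009256033782299632 [-0.99113766  0.16813246 -1.73434435] 17.425 [3.91012489e-01 1.86730619e-01 1.22500435e+00 1.82916632e-05
 1.73321788e+00 5.79009932e-01]
```

```bash
python3 - <<'E'
from h import *
F,p,q=pose(.45,.24,.005); arm.movep(p,q)
F,p,q=pose(.45,.14,.005); arm.move_l(p,speed=.15)
s=arm.read_state(); print(s['grip_width'],s['clock'],s['contact_force'])
im,c=snap('wrist','w6'); a=np.sin(.45)*S+np.cos(.45)*Z
print('foot pred',proj(c,F+a*.14),'neck',proj(c,F+a*(.14+.122)),'slot ctr bottom',proj(c,C+S*.042+Z*.109),'rim corners',[proj(c,C+i*.044*S+j*.044*N+.123*Z).round() for i,j in((1,1),(1,-1),(-1,-1),(-1,1))])
snap('side','s6')
w=cv2.imread('pics/w6.png'); e=cv2.resize(cv2.imread('pics/s6.png')[130:270,270:350],(240,420),interpolation=cv2.INTER_CUBIC); cv2.imwrite('pics/v6.png',np.hstack([w,e]))
print(np.round(proj(load('s6'),F+a*.14)),proj(load('s6'),C+S*.042+Z*.109))
E
```

```text
0.009565122387935181 19.7917 [ 0.30408535 -0.22288198 -0.49511344]
foot pred [289.46042344 196.40346452] neck [289.52259673 252.67213647] slot ctr bottom [289.43842124 174.15694421] rim corners [array([343., 182.]), array([236., 182.]), array([245., 254.]), array([334., 254.])]
[321. 182.] [320.92608304 187.66881339]
```

View pics/v6.png

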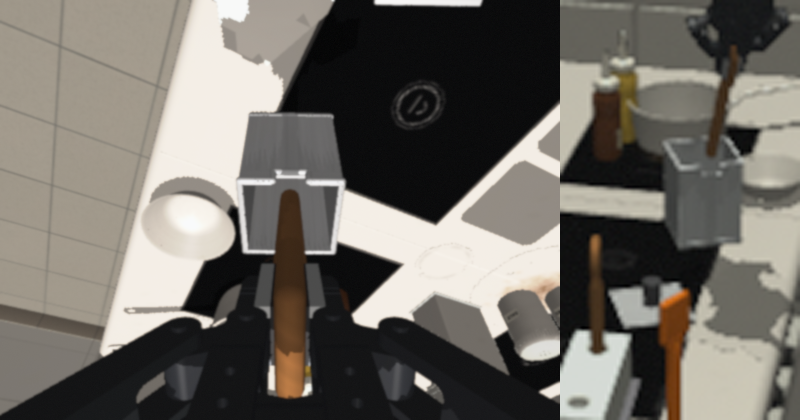

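The wrist view shows the foot at (289,193), just inside the slot notch at (291,174). The rim corners sit about 2 px right of prediction, so I'll shift sideways by 1.2 mm and lower with force checks.

```bash
python3 - <<'E'
from h import *
def go(L,m,v):
    _,p,q=pose(.45,L,m,1,.0012); arm.move_l(p,speed=v); s=arm.read_state(); f=s['contact_force']; print(L,m,f.round(2) if hasattr(f,'round') else np.round(f,2),round(s['grip_width'],4)); return np.array(f)
f0=go(.13,.005,.05); go(.05,.005,.1); f=go(.02,.005,.06)
for L in (.012,.008,.005,.003,.001,-.001):
    f=go(L,.005,.03)
    if f[2]-f0[2]>3 or np.linalg.norm(f-f0)>6: break
print(arm.read_state()['clock'])
im,c=snap('wrist','w7'); snap('side','s7')
w=cv2.imread('pics/w7.png'); e=cv2.resize(cv2.imread('pics/s7.png')[130:270,270:350],(240,420),interpolation=cv2.INTER_CUBIC); cv2.imwrite('pics/v7.png',np.hstack([w,e]))
E
```

```text
0.13 0.005 [-0.13 -0.02 -1.26] 0.0098
0.05 0.005 [-0.41  0.11 -1.06] 0.0094
0.02 0.005 [ 0.25 -0.66 -0.21] 0.009
0.012 0.005 [-0.85 -0.46 -0.7 ] 0.0095
0.008 0.005 [-0.34 -0.16 -0.76] 0.0095
0.005 0.005 [-0.49  0.67 -0.77] 0.0099
0.003 0.005 [ 0.3  -0.15 -0.77] 0.0093
0.001 0.005 [-1.48 -0.9  -1.32] 0.0095
-0.001 0.005 [ 0.8  -0.58 -0.24] 0.0091
23.5417
```

View pics/v7.png

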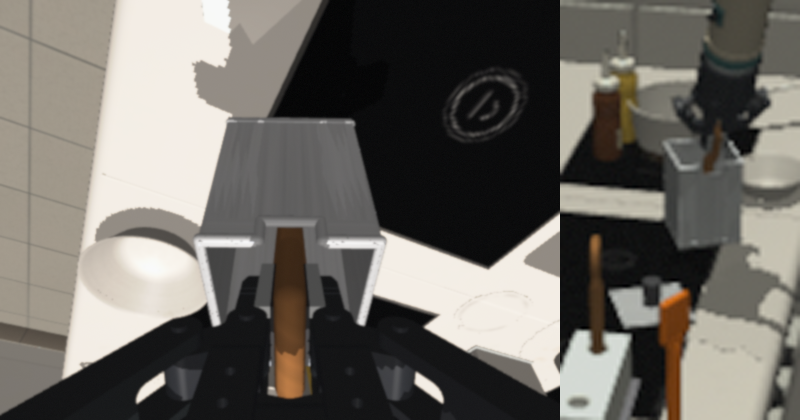

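The handle sits centred in the slot, at (290,230) between slot edges at 263 and 318. It hasn't touched the floor yet, so I'll keep lowering until it does and then rest the handle on the slot.

```bash
python3 - <<'E'
from h import *
def go(L,m,v):
    _,p,q=pose(.45,L,m,1,.0012); arm.move_l(p,speed=v); arm.wait(.1); f=np.mean([arm.read_state()['contact_force'] for _ in range(1)],0); print(round(L,4),m,f.round(2)); return np.array(f)
f0=go(-.001,.005,.03); L=-.001
while L>-.014:
    L-=.0015; f=go(L,.005,.02)
    if f[2]-f0[2]>3: break
f1=f
for m in (.003,.001,-.001):
    f=go(L,m,.02)
    if np.linalg.norm((f-f1)[:2])>4: break
s=arm.read_state(); print(s['clock'],s['grip_width'])
E
```

```text
-0.001 0.005 [-0.15  0.5  -0.45]
-0.0025 0.005 [ 1.03 -0.04  2.33]
-0.004 0.005 [-2.03  5.06 12.66]
-0.004 0.003 [0.   0.55 7.98]
25.05 0.009634100488095118
```

```bash
python3 - <<'E'
from h import *
def go(L,m,v):
    _,p,q=pose(.45,L,m,1,.0012); arm.move_l(p,speed=v); arm.wait(.1); print(L,m,np.round(arm.read_state()['contact_force'],2))
go(-.003,.002,.02); go(-.003,.001,.02)
arm.gripper_open(); arm.wait(.3); print(np.round(arm.read_state()['contact_force'],2))
_,p,q=pose(.45,.10,.001,1,.0012); arm.move_l(p,speed=.12)
_,p,q=pose(.45,.2,.001,1,.0012); arm.move_l(p,speed=.2); arm.wait(.3)
im,c=snap('wrist','w8'); snap('side','s8'); print(arm.read_state()['clock'])
w=cv2.imread('pics/w8.png'); e=cv2.resize(cv2.imread('pics/s8.png')[130:270,270:350],(240,420),interpolation=cv2.INTER_CUBIC); cv2.imwrite('pics/v8.png',np.hstack([w,e]))
E
```

```text
-0.003 0.002 [-0.08  0.21  4.96]
-0.003 0.001 [ 0.41 -1.48  4.39]
[0.35 0.51 0.1 ]
28.825
```

View pics/v8.png

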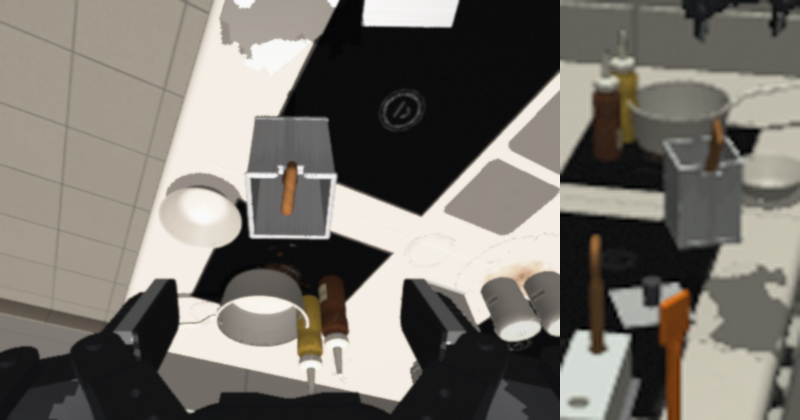

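The spatula leans in the slot with its head up (wrist view (290,185), side view (715,145)). The jar stands where it was and the gripper is well clear, so I'll hand in.

```bash
python3 - <<'E'
from h import *
s=arm.read_state(); print(s['clock'],np.round(s['contact_force'],2)); arm.finish_job()
E
```

```text
28.825 [-0.27 -0.15  0.14]
the job is handed in; nothing more can be done
```

The job was handed in at 28.8 s of the 56 s allowed. The spatula is leaning in the jar's slot with its head up, and the lid is on the worktop; the hand-in gave no verdict.

- **Lid:** I lifted it off the jar and laid it flat, knob up, at about (0.46, -0.05). This is bare black hob surface, not the white worktop. I touched it down gently, at about 4 N.
- **Spatula:** I gripped the square brown spatula by its head and lowered it through the slot at a 0.45 rad tilt. It met the jar floor about 3–4 mm lower than I had calculated, and contact briefly reached about 13 N. I eased it onto the slot before letting go.
- **Last checks:** The final wrist and side pictures show the handle in the slot and the jar upright and apparently unmoved. The stirrer, orange look-alike, bowl and visible part of the lid look undisturbed. The force on the tool was about zero, with the gripper well clear.
- **Not checked:** I judged the final lean angle and foot position by eye rather than measuring them. I did not look at the timer or shaker again after the first pictures.

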